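Start the crank bolt of the covered screw press

TASK

Slip the thin steel blade of the knife under the lip of the press's green cover, lever the cover up and over until it rests open, and lay the knife back down on the bench. Then start the press's bolt by its crank handle: turn it backward (anticlockwise seen from above) until the thread is felt to drop, then forward (clockwise) one full turn. Finish while gripping the crank handle, holding the bolt started and still, and leave the other things on the bench where they are.

Things in the scene. Friction and masses are not known exactly. Their poses are not given: they have to be found in the camera images.
- press: fixed screw press: light wood base 150 (own x) x 182 (own y, from -78 to +104) x 24 high, with a brass threaded boss 60 dia whose top is at 44 above the bench. Origin on the bench under the vertical bolt axis; z up. The cover is hinged along the +y side and its lip is on the -y side
- cover: green box-shaped cover over the press, open underneath, 156 (own x) x 180 (own y) x 132 high, walls 3 mm (lip wall 6 mm), 0.22 kg. Origin on its hinge line; when closed its axes are those of the press and it runs from the hinge to -180 in own y. The lip wall ends 36 above the bench, so that a slot 12 high and 150 wide lies between it and the base top (24). A brass strip marks the lip
- cover_lip (a point): middle of the lower outer edge of the lip wall (36 above the bench when closed); moves with the cover, in a circle about cover_hinge
- cover_hinge (a point): middle of the cover's hinge line, 100 to the press's +y of the bolt axis and 26 above the bench; the hinge line runs along the press's x
- cover_open (a joint): cover's hinge angle: 0 closed, grows as the lip rises, stop at 1.7 (leaning just past upright, away from the crank). Raising it takes about 1.5 N at the lip; below about 0.75 rad it falls shut, above about 1.05 it falls open by itself, unhurried, to the stop (in between it stays)
- knife: opening knife lying on the bench: wooden handle 110 long, 20 wide, 24 high (own x from -90 to +20), then a steel blade 95 long, 18 wide, 3 thick at mid-height of the handle (12 above the underside), tip at x = +115. Origin on the underside at the balanced place to grip (jaws across own y); x towards the tip, z up. 0.12 kg
- knife_tip (a point): end of the blade, at its middle
- bolt_top (a point): top of the bolt's dark hub on the bolt axis, 77 above the bench at bolt_depth 0; sinks as the bolt sinks
- bolt_turn (a joint): angle of the bolt, multi-turn: grows clockwise seen from above (forward), falls anticlockwise (backward). Starts between 1.1 and 2.6; stops at -2.0 and 8.6. The place of the thread drop differs each time, somewhere between -0.7 and 0.6. The handle's centre always lies 45 from the bolt axis, in the direction (3.42 - bolt_turn) rad counted anticlockwise from the press's +x. Takes about 0.05 N m (1 to 2 N at the handle)
- bolt_depth (a joint): how far the bolt has sunk, m. The thread pitch is 8 mm. Not started, the bolt rests on the first thread at 1 to 5 mm and rises by 8 mm per backward turn to about 0.5 mm; at the drop it falls freely by one pitch to about 8.5 mm within about 0.2 rad of turn; from there each forward turn sinks it by 8 mm: about 16.5 mm at one turn past the drop
- handle: dark wooden upright sleeve on the crank, 21 dia, 46 high, origin at its lower end, 81 above the bench at bolt_depth 0. It spins freely and floats on a soft spring (60 N/m): it can slide 5 mm down or 17 mm up on its steel spindle (which ends 149 above the bench), so it can be gripped and led in a level circle of radius 45 about the bolt axis, without turning the gripper, while the bolt sinks
- handle_grip (a point): on the sleeve's axis, 25 above its lower end: where to grip it from above; the flat crank arm lies 5 below the sleeve's lower end
- glue_jar: bystander, leave alone: amber glass glue jar with dark lid, 60 dia x 85 high; origin in the middle of its underside
- cup: bystander, leave alone: white ceramic cup, 64 dia x 50 high; origin in the middle of its underside
- wood_block: bystander, leave alone: dark wooden block 50 x 90 x 30; origin in the middle of its underside
- screwdriver: bystander, leave alone: screwdriver lying on the bench, its own x along it
- tin: bystander, leave alone: small blue wax tin, 70 dia x 45 high; origin in the middle of its underside
- spool: bystander, leave alone: copper spool 50 dia x 45 high; origin in the middle of its underside
Not all that is in view belongs to the job. Leave any blue look-alike of the press alone.

How it is judged:
By the outcome, as a careful person would: the job done as asked, in the order asked, and still so for the second after the job is handed in, while the arm keeps its last pose, push and grip.
It also fails if it takes over 72 s, if anything falls off the work surface, if the arm or the gripper's body presses on something with over 40 N, if the wrist force passes 120 N, or if a joint passes its speed limit or range.

ROBOT

A 7-joint arm with a two-finger parallel gripper is mounted at the origin on the work surface. World frame = base frame: x ahead of the robot, y to its left, z up, the work surface at z = 0. Lengths are in m, angles in rad, forces in N, time in s.
With the tool pointing down it reaches from about 0.425 to 0.8 m from the base axis. Payload 8.3 kg.
Tool frame: the origin (TCP) lies at the centre of the arm's flange, where the gripper is bolted on; the fingertips stand 173 mm ahead of it and the grasp point (between the pads) lies env.hold_point_z ahead of it (env.hold_point_z is the distance from the TCP to the grasp point, in m); z points along the fingers, y is the direction in which the jaws open and shut (so a half turn about z gives the same grasp; the last joint's range is limited). The gripper opens to 85 mm and grips with 20 to 120 N. Pads are 22 mm wide; open, the fingers measure 114 mm over their backs; the gripper's body (76 mm by 85 mm) begins 54 mm behind the grasp point. The pads swing forward as they close: fully open they stand 13 mm farther back than shut.
Start: joints at [-1.243, 0.383, 0.016, 1.37, -0.006, 1.388, -0.046], TCP at [0.238, 0.578, 0.405] pointing down, gripper open.
Joint ranges: [-2.95, 2.95], [-0.25, 2.06], [-1.52, 1.56], [0.18, 2.33], [-1.44, 4.58], [0.02, 2.06], [-3.01, 3.01]. Speed limits (rad/s): [2.39, 2.39, 3.01, 3.01, 3.14, 3.14, 3.14].

INTERFACE

Orientations are given as a unit quaternion [w, x, y, z].
In Python, from cell import read_state, eyes, env gives the robot as it stands. The module is installed in compiled form; this text tells all that it offers.
- The arm moves only by the tool move_arm, never from a script. Its argument "motion" is text: rows parted by semicolons, each of 5 numbers parted by spaces: the finger opening in m, from 0 to 0.0854, then the shift along the tool's x, y, z in m, then the turn about the tool's z in rad. In form: jaw dx dy dz roll; .... A call has 1 to 12 rows; each row is the pose to reach, as a shift and turn from the pose commanded when the call began, along the tool's axes at that moment; what a row does not reach only later rows make up. A row lasts 1/8 s, in which the tool goes at most 62.5 mm and 10.7 degrees, less where a joint would pass 70% of its speed; a pose out of reach is approached as far as the arm can. A call with a gripper value outside its range is refused whole. The fingers move at their own pace and stop on an object; "force" is the grip in N (left out, the last holds). Time passes only in rows, so rows that repeat a pose let the fingers close. It gives the time, the measured TCP pose, the force and the opening at its end, in the units of the state.
- read_state(): the state, without advancing time (a new reading comes with each control period).
- eyes.capture(name): name is "scene" or "top"; returns (picture, depth): 420x560x3 uint8, blue, green, red; 420x560 float32, m along the optical axis (not along the pixel's ray), 0 where there is no reading.
- eyes.camera_params(name): a dict with "intrinsics" (3x3 intrinsics, pixels), "R" (3x3) and "t" (3): a world point X has camera coordinates R X + t. Camera axes: x right, y down, z forward; pixel columns grow to the right and rows downward; lengths in m; the calibration is good to about 2 mm. A picture is of the moment at which its call begins. camera_params takes no time and is no camera call.
- env.sign_off(): hands the job in, once; it reports no verdict.
The state is a dict: "time": time; "joint_positions": joint angles; "joint_velocities": joint speeds; "joint_torque": joint torques, N m; "ee_pos": TCP position; "ee_rot": TCP orientation; "force": force on the tool from outside, world axes, zero at the start; "wrist_torque": the same for the moment, N m; "grip_width": opening from 0.0 (shut) to 1.0 (fully open).
Only numpy, scipy, OpenCV 4.12 (cv2) and the standard library are available. Lean on these libraries where they do the work, as an engineer would, in place of code of your own. Each camera call takes 0.05 s, during which the arm holds its last target. There are 200 camera calls.

## Working session

There is one attempt and no reset: what is moved stays moved. The work goes in short steps, Python scripts to look and compute and a tool call to move; the robot and the scene stay as the last step left them, time stands still between calls to the robot, and variables do not carry over. Pictures are saved under pics/ and viewed, about 8 in all and at most 12, crops included, and the job is handed in when it is done.

Besides the shell and the picture viewer there is one more tool, called after ">>>" as name(argument=value, ...), one argument or row to a line, values as JSON. move_arm: Moves the arm, as the interface text tells. Its arguments: {"type":"object","properties":{"motion":{"type":"string"},"force":{"type":"number"}},"required":["motion"]}

```bash
mkdir -p pics; cat > h.py <<'E'
import numpy as np, cv2
from cell import read_state, eyes, env
def cap(n,name=None):
    im,d=eyes.capture(n)
    if name: cv2.imwrite(f'pics/{name}.png',im)
    return im,d
def pts(n,d):
    P=eyes.camera_params(n);K=np.array(P['intrinsics']);R=np.array(P['R']);t=np.array(P['t'])
    v,u=np.mgrid[:d.shape[0],:d.shape[1]]
    c=np.stack([(u-K[0,2])/K[0,0]*d,(v-K[1,2])/K[1,1]*d,d],-1)
    return (c-t)@R
def ray(n,u,v,z):
    P=eyes.camera_params(n);K=np.array(P['intrinsics']);R=np.array(P['R']);t=np.array(P['t'])
    o=-R.T@t; r=R.T@np.linalg.solve(K,[u,v,1]); return o+r*(z-o[2])/r[2]
E
python3 - <<'E'
from h import *
a,da=cap('scene'); b,db=cap('top')
np.savez('s0.npz',a=a,da=da,b=b,db=db)
cv2.imwrite('pics/a0.png',a);cv2.imwrite('pics/b0.png',b)
for n in('scene','top'):
    P=eyes.camera_params(n);R=np.array(P['R']);print(n,-R.T@np.array(P['t']),R[2],np.array(P['intrinsics'])[0,0])
print(env.hold_point_z, read_state())
E
```

```text
scene [ 0.35905366 -0.4532681   1.17637209] [ 0.15852619  0.25492452 -0.95387784] 443.32134413835166
top [ 0.44906695 -0.16433796  1.15544786] [ 0.10681438 -0.00242611 -0.99427602] 392.30742541047084
0.1547 {'time': 0.1, 'joint_positions': array([-1.24286742,  0.38418641,  0.0163704 ,  1.37104499, -0.00631764,
        1.38818644, -0.04648571]), 'joint_velocities': array([-8.12849879e-05,  2.20930671e-04,  8.86925593e-04, -3.04626999e-03,
       -2.21158054e-03, -1.21433931e-05, -2.18428203e-03]), 'joint_torque': array([ 2.54766637e-03, -6.29129362e+01,  8.47121570e-01, -3.72754991e+01,
        1.65853940e-02,  1.03388741e-02, -2.32163217e-05]), 'ee_pos': array([0.23799863, 0.5777595 , 0.40376023]), 'ee_rot': array([-1.68782872e-04,  1.94134387e-01,  9.80974541e-01, -8.72168376e-04]), 'force': array([-0.02953818,  0.07290307, -0.46707454]), 'wrist_torque': array([-0.00075459, -0.02124354,  0.00997311]), 'grip_width': 1.0010896826910733}
```

View pics/a0.png

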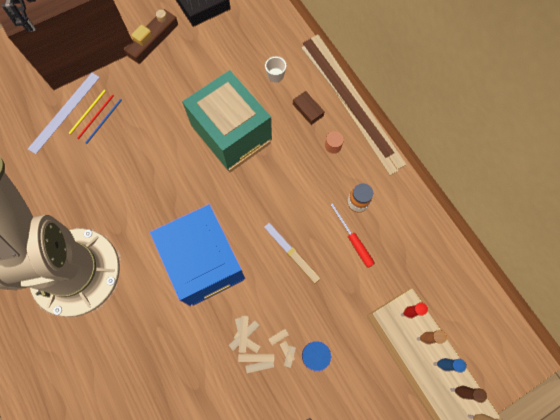

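View pics/b0.png

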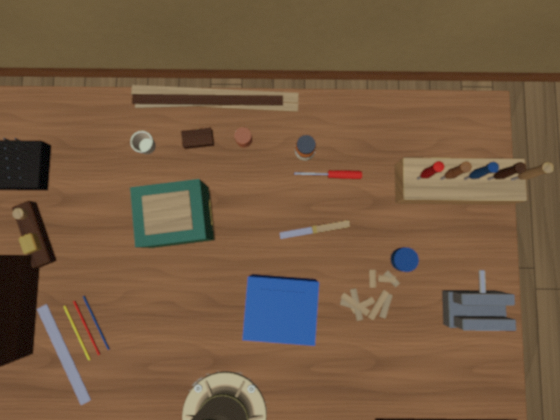

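The scene view shows the green cover at about (228,118), with its brass lip at (250,152), and the knife from blade tip (268,228) to handle end (317,280). In the top view the cover is at (170,212) with its lip on the right at (210,215). The knife tip is at (282,236), pointing towards the lip, and its handle ends at (348,225).

```bash
python3 - <<'E'
from h import *
s=np.load('s0.npz')
for n,im,d in(('scene',s['a'],s['da']),('top',s['b'],s['db'])):
    p=pts(n,d); hsv=cv2.cvtColor(im,cv2.COLOR_BGR2HSV)
    g=cv2.inRange(hsv,(70,80,30),(95,255,255))>0
    g&=d>0
    z=p[g][:,2]; print(n,'green',g.sum(),np.histogram(z,bins=np.arange(0,.2,.01)))
    top=g&(p[...,2]>np.percentile(z,90)-.012)
    m=np.uint8(top)*255
    r=cv2.minAreaRect(p[top][:,:2].astype(np.float32)*1000); print('toprect',r,np.median(p[top][:,2])); print(cv2.boxPoints(r))
    # knife by region + height
    roi=np.zeros(d.shape,bool)
    if n=='scene': roi[215:290,255:325]=1
    else: roi[215:245,272:358]=1
    k=roi&(p[...,2]>.006)&(p[...,2]<.05)
    q=p[k]; print('knife',k.sum(),np.histogram(q[:,2],bins=np.arange(0.005,.04,.003)))
    if len(q)>5:
        r=cv2.minAreaRect(q[:,:2].astype(np.float32)*1000);print(r);print(cv2.boxPoints(r))
    bl=roi&(im.astype(int)[...,0]>im.astype(int)[...,2])&(im[...,0]>110); v,u=np.nonzero(bl)
    b=np.array([ray(n,x,y,.0135) for x,y in zip(u,v)])[:,:2].astype(np.float32)*1000
    r=cv2.minAreaRect(b);print('blade',len(b),r);print(cv2.boxPoints(r))
for n,im in(('scene',s['a'][60:180,170:290]),('top',s['b'][165:260,110:230])):
    cv2.imwrite(f'pics/c_{n}.png',cv2.resize(im,None,fx=3.3,fy=3.3,interpolation=2))
a=cv2.imread('pics/c_scene.png');b=cv2.imread('pics/c_top.png')
h=max(a.shape[0],b.shape[0]);b=cv2.copyMakeBorder(b,0,h-b.shape[0],0,0,0);cv2.imwrite('pics/c.png',np.hstack([a,b]))
E
```

```text
scene green 2030 (array([   0,    0,    0,    0,    4,   15,   10,    8,    4,    7,    2,
          4,    1,    6,    6, 1708,  255,    0,    0]), array([0.  , 0.01, 0.02, 0.03, 0.04, 0.05, 0.06, 0.07, 0.08, 0.09, 0.1 ,
       0.11, 0.12, 0.13, 0.14, 0.15, 0.16, 0.17, 0.18, 0.19]))
toprect ((551.5914916992188, 136.0409393310547), (156.15185546875, 182.17837524414062), 7.699901103973389) 0.15783963754007568
[[462.015    215.84784 ]
 [486.42407   35.312103]
 [641.16797   56.23404 ]
 [616.7589   236.76978 ]]
knife 602 (array([ 23,  37, 124,  80,  40, 106, 154,  38,   0,   0,   0]), array([0.005, 0.008, 0.011, 0.014, 0.017, 0.02 , 0.023, 0.026, 0.029,
       0.032, 0.035, 0.038]))
((515.606689453125, -241.3109588623047), (183.46493530273438, 157.8260040283203), 62.549339294433594)
[[ 403.29138  -286.3374  ]
 [ 543.3475   -359.09277 ]
 [ 627.922    -196.28452 ]
 [ 487.8659   -123.529144]]
blade 204 ((510.369140625, -195.69473266601562), (16.69950294494629, 91.33968353271484), 10.344303131103516)
[[ 493.95447 -152.2665 ]
 [ 510.3557  -242.1216 ]
 [ 526.7838  -239.12297]
 [ 510.38257 -149.
[... 412 characters left out ...]
12799
[[460.8599   213.88887 ]
 [484.48343   38.008736]
 [637.7156    58.590317]
 [614.09204  234.47046 ]]
knife 475 (array([  9,  52, 109,  39,  39,  99,  97,  29,   2,   0,   0]), array([0.005, 0.008, 0.011, 0.014, 0.017, 0.02 , 0.023, 0.026, 0.029,
       0.032, 0.035, 0.038]))
((520.4415893554688, -257.48834228515625), (28.64903450012207, 221.16607666015625), 13.51246166229248)
[[ 480.6751  -153.31335]
 [ 532.3521  -368.35736]
 [ 560.20807 -361.66333]
 [ 508.53107 -146.61932]]
blade 178 ((509.5124206542969, -195.79469299316406), (16.263168334960938, 91.94978332519531), 10.006756782531738)
[[ 493.51575 -151.93217]
 [ 509.49335 -242.48317]
 [ 525.5091  -239.65721]
 [ 509.5315  -149.10622]]
```

View pics/c.png

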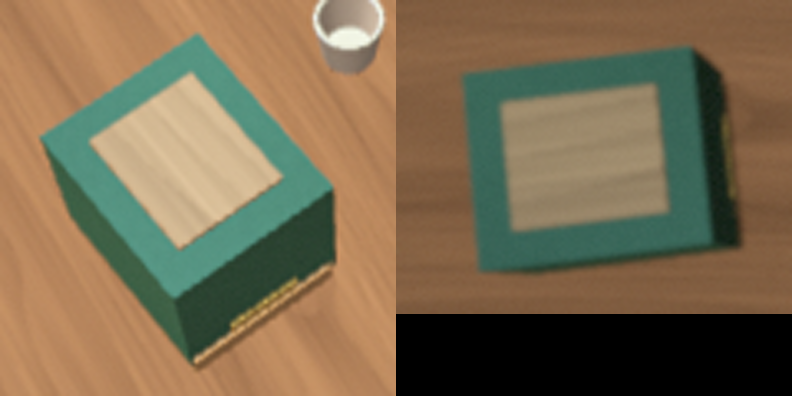

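```bash
cat >> h.py <<'E'
from scipy.spatial.transform import Rotation as Ro
PS=0.134; AX=np.array([.5518,.1262,0]); X=np.array([np.cos(PS),np.sin(PS),0]); Y=np.array([-np.sin(PS),np.cos(PS),0]); Z=np.array([0,0,1.])
def W(x,y,z): return AX+X*x+Y*y+Z*z          # press frame (m) -> world
def plan(*wps):
    "wps: (xyz TCP world, angle of tool y in world rad or None); shifts from measured pose"
    s=read_state(); q=s['ee_rot']; R=Ro.from_quat(np.r_[q[1:],q[0]]).as_matrix(); a0=np.arctan2(R[1,1],R[0,1])
    for p,a in wps:
        d=R.T@(np.array(p)-s['ee_pos']); r=0 if a is None else -((a-a0+np.pi/2)%np.pi-np.pi/2)
        print(*np.round(d,4),round(r,3))
def st():
    s=read_state(); print('t',s['time'],'p',s['ee_pos'].round(4),'F',s['force'].round(2),'T',s['wrist_torque'].round(3),'g',round(s['grip_width'],3),'q',s['joint_positions'].round(2))
E
python3 - <<'E'
from h import *
s=np.load('s0.npz')
# handle mask check, top of handle z=.024
for n,im,(v0,v1,u0,u1) in(('scene',s['a'],(235,290,275,325)),('top',s['b'],(215,240,300,358))):
    c=im[v0:v1,u0:u1].astype(int); m=np.uint8((c[...,0]>c[...,2]*.5+15)&(c[...,2]>c[...,0]+15)&(c[...,2]>np.median(c[...,2])+25))
    k,l,stt,_=cv2.connectedComponentsWithStats(m); i=1+stt[1:,4].argmax(); v,u=np.nonzero(l==i)
    b=np.array([ray(n,x+u0,y+v0,.024) for x,y in zip(u,v)])[:,:2].astype(np.float32)*1000
    r=cv2.minAreaRect(b);print(len(b),r,cv2.boxPoints(r).round(1).tolist())
plan(([.48,.15,.40],0.6),([.522,-.264,.27],np.radians(10)))
E
```

```text
216 ((530.5747680664062, -301.5880126953125), (16.267972946166992, 95.46634674072266), 10.135985374450684) [[514.2000122070312, -256.0], [531.0, -350.0], [547.0, -347.1000061035156], [530.2000122070312, -253.1999969482422]]
121 ((529.5557250976562, -302.5818176269531), (13.472723960876465, 91.51268768310547), 13.046428680419922) [[512.7000122070312, -259.5], [533.2999877929688, -348.70001220703125], [546.4000244140625, -345.6000061035156], [525.7999877929688, -256.5]]
-0.3867 -0.3033 0.0043 0.58
-0.5832 -0.6699 0.135 1.006
```

>>> move_arm(
  motion="0.06 -0.06 -0.05 0 0.1; 0.06 -0.12 -0.09 0 0.2; 0.06 -0.17 -0.13 0 0.3; 0.06 -0.23 -0.18 0 0.4; 0.06 -0.28 -0.22 0 0.5; 0.06 -0.33 -0.26 0 0.55; 0.06 -0.387 -0.303 0.004 0.6; 0.06 -0.42 -0.36 0.02 0.7; 0.06 -0.45 -0.42 0.04 0.8; 0.06 -0.48 -0.48 0.06 0.9; 0.06 -0.51 -0.54 0.08 1.0; 0.06 -0.54 -0.59 0.1 1.006",
  force=80,
)

```text
time: 1.6
ee_pos: [0.5035, -0.1022, 0.3269]
ee_rot: [0.0, 0.643, 0.766, 0.0]
force: [1.1, 0.0, -0.0]
grip_width: 0.705
```

```bash
python3 - <<'E'
from h import *
st(); plan(([.5217,-.262,.23],np.radians(10)),([.5217,-.262,.178],np.radians(10)))
E
```

```text
t 1.6 p [ 0.5035 -0.1022  0.3269] F [ 1.14  0.05 -0.03] T [0.065 0.029 0.007] g 0.705 q [-0.41  0.22  0.63  1.81 -0.14  1.16  0.44]
-0.1606 -0.0096 0.0969 -0.002
-0.1606 -0.0096 0.1489 -0.002
```

>>> move_arm(
  motion="0.06 -0.05 -0.003 0.02 0; 0.06 -0.1 -0.006 0.04 0; 0.06 -0.14 -0.009 0.06 0; 0.06 -0.14 -0.009 0.06 0; 0.06 -0.14 -0.009 0.06 0",
)

```text
time: 2.22
ee_pos: [0.5192, -0.2395, 0.267]
ee_rot: [-0.001, 0.643, 0.766, -0.0]
force: [0.5, 0.3, 0.1]
grip_width: 0.704
```

```bash
python3 - <<'E'
from h import *
st(); plan(([.5217,-.262,.23],np.radians(10)),([.5217,-.262,.178],np.radians(10)))
E
```

```text
t 2.225 p [ 0.5192 -0.2395  0.267 ] F [0.51 0.29 0.06] T [ 0.028 -0.005 -0.056] g 0.704 q [-0.14  0.44  0.66  1.72 -0.3   1.09  0.79]
-0.0226 -0.0014 0.037 -0.0
-0.0227 -0.0013 0.089 -0.0
```

>>> move_arm(
  motion="0.06 -0.0227 -0.0013 0.035 0; 0.06 -0.0227 -0.0013 0.07 0; 0.06 -0.0227 -0.0013 0.089 0; 0.06 -0.0227 -0.0013 0.089 0; 0.01 -0.0227 -0.0013 0.089 0; 0.01 -0.0227 -0.0013 0.089 0; 0.01 -0.0227 -0.0013 0.089 0; 0.01 -0.0227 -0.0013 0.089 0; 0.01 -0.0227 -0.0013 0.089 0; 0.01 -0.0227 -0.0013 0.089 0",
  force=80,
)

```text
time: 3.48
ee_pos: [0.5225, -0.2627, 0.18]
ee_rot: [0.001, 0.643, 0.766, 0.001]
force: [-0.3, 0.8, 6.8]
grip_width: 0.213
```

```bash
python3 - <<'E'
from h import *
st(); p=read_state()['ee_pos']; plan((p+[0,0,.018],None))
b,_=cap('top','b1')
cv2.imwrite('pics/b1c.png',cv2.resize(b[190:260,190:360],None,fx=4,fy=4))
E
```

```text
t 3.475 p [ 0.5225 -0.2627  0.18  ] F [-0.29  0.75  6.76] T [0.223 0.129 0.08 ] g 0.213 q [-0.05  0.57  0.6   1.75 -0.39  0.94  0.89]
-0.0 0.0 -0.018 0
```

View pics/b1c.png

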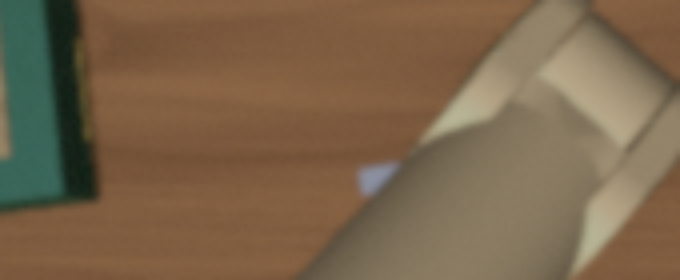

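The crop shows the blade tip at crop (360,180), sticking out from under the hand, and the jaw stands at about 18 mm on the handle, so the knife is held.

>>> move_arm(
  motion="0.01 0 0 -0.01 0; 0.01 0 0 -0.02 0; 0.01 0 0 -0.02 0",
)

```text
time: 3.9
ee_pos: [0.5221, -0.2628, 0.1997]
ee_rot: [0.001, 0.643, 0.766, 0.0]
force: [0.6, 0.3, -1.8]
grip_width: 0.208
```

```bash
python3 - <<'E'
from h import *
st(); plan((W(0,-.2255,.198),PS))
E
```

```text
t 3.9 p [ 0.5221 -0.2628  0.1997] F [ 0.64  0.27 -1.83] T [-0.004 -0.03   0.025] g 0.208 q [-0.06  0.55  0.62  1.74 -0.37  0.97  0.88]
0.1527 0.0875 0.0017 0.04
```

>>> move_arm(
  motion="0.01 0.04 0.022 0.001 0.01; 0.01 0.08 0.045 0.001 0.02; 0.01 0.12 0.07 0.0017 0.03; 0.01 0.1527 0.0875 0.0017 0.04; 0.01 0.1527 0.0875 0.0017 0.04; 0.01 0.1527 0.0875 0.0017 0.04",
)

```text
time: 4.65
ee_pos: [0.5812, -0.0975, 0.1965]
ee_rot: [0.0, 0.658, 0.753, -0.0]
force: [-0.5, -0.4, -0.8]
grip_width: 0.211
```

```bash
python3 - <<'E'
from h import *
st()
a,da=cap('scene','a2'); b,db=cap('top','b2')
A=cv2.resize(a[110:240,200:320],None,fx=3.3,fy=3.3,interpolation=2);B=cv2.resize(b[180:270,170:290],None,fx=3.3,fy=3.3,interpolation=2)
B=cv2.copyMakeBorder(B,0,A.shape[0]-B.shape[0],0,0,0);cv2.imwrite('pics/c2.png',np.hstack([A,B]))
for n,im,d,(v0,v1,u0,u1) in(('scene',a,da,(130,220,220,310)),('top',b,db,(195,245,205,290))):
    c=im.astype(int);m=np.zeros(d.shape,np.uint8);m[v0:v1,u0:u1]=((c[...,0]>c[...,2]+8)&(c[...,0]>100))[v0:v1,u0:u1]
    k,l,s2,_=cv2.connectedComponentsWithStats(m);
    if k<2: print(n,'none');continue
    i=1+s2[1:,4].argmax(); p=pts(n,d)[l==i]; print(n,len(p),'z',np.percentile(p[:,2],[10,50,90]).round(4))
    v,u=np.nonzero(l==i); q=np.array([ray(n,x,y,.0315) for x,y in zip(u,v)])-AX
    r=cv2.minAreaRect(np.float32(np.c_[q@X,q@Y]*1000)); print(cv2.boxPoints(r).round(1).tolist())
E
```

```text
t 4.65 p [ 0.5812 -0.0975  0.1965] F [-0.55 -0.38 -0.77] T [-0.016  0.045  0.027] g 0.211 q [-0.34  0.56  0.6   1.73 -0.37  0.97  0.53]
scene 86 z [0.0272 0.0301 0.0343]
[[-9.300000190734863, -169.3000030517578], [6.099999904632568, -169.3000030517578], [6.400000095367432, -112.80000305175781], [-9.0, -112.69999694824219]]
top none
```

View pics/c2.png

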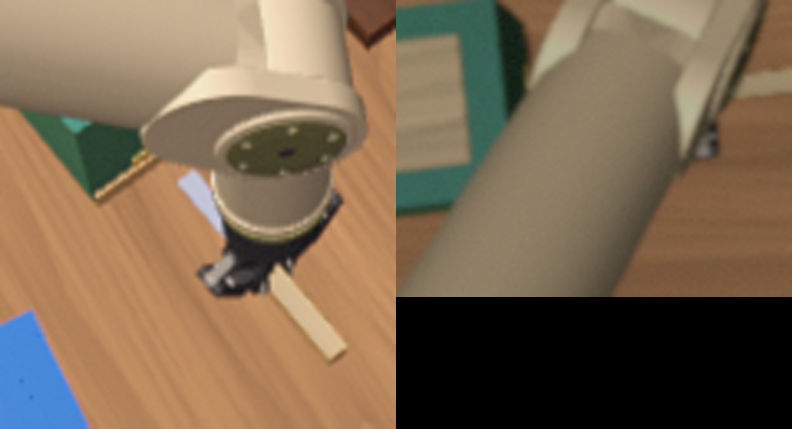

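The scene crop shows the blade lined up with the lip, its tip at about crop (185,178), and the forearm reaching over towards the cover's near corner. I'll check how high the arm is there.

```bash
python3 - <<'E'
from h import *
for n in('scene','top'):
    im,d=cap(n); p=pts(n,d); q=p-AX; x=q@X;y=q@Y;z=q[...,2]
    hs=cv2.cvtColor(im,cv2.COLOR_BGR2HSV)
    m=(d>0)&(z>.175)
    print(n)
    for y0 in np.arange(-.3,.2,.05):
        print(round(y0,2),[ (round(float(np.min(z[k])),2),round(float(np.max(z[k])),2)) if (k:=m&(y>y0)&(y<y0+.05)&(x>x0)&(x<x0+.05)).sum()>3 else '-' for x0 in np.arange(-.35,.15,.05)])
E
```

```text
scene
-0.3 ['-', '-', '-', '-', '-', (0.35, 0.45), (0.18, 0.45), (0.18, 0.43), '-', '-']
-0.25 ['-', '-', '-', '-', (0.42, 0.5), (0.35, 0.5), (0.18, 0.48), (0.39, 0.44), (0.37, 0.42), '-']
-0.2 ['-', '-', (0.5, 0.56), (0.46, 0.57), (0.45, 0.55), (0.48, 0.52), (0.44, 0.48), (0.42, 0.45), '-', '-']
-0.15 ['-', (0.53, 0.63), (0.5, 0.63), (0.55, 0.61), (0.52, 0.56), (0.48, 0.52), '-', '-', '-', '-']
-0.1 [(0.52, 0.71), (0.57, 0.69), (0.58, 0.64), (0.55, 0.61), '-', '-', '-', '-', '-', '-']
-0.05 [(0.68, 0.7), (0.63, 0.69), (0.58, 0.64), '-', '-', '-', '-', '-', '-', '-']
-0.0 [(0.68, 0.68), (0.62, 0.68), '-', '-', '-', '-', '-', '-', '-', '-']
0.05 ['-', '-', '-', '-', '-', '-', '-', '-', '-', '-']
0.1 ['-', '-', '-', '-', '-', '-', '-', '-', '-', '-']
0.15 ['-', '-', '-', '-', '-', '-', '-', '-', '-', '-']
top
-0.3 ['-', '-', '-', '-', '-', (0.37, 0.44), (0.21, 0.45), (0.37, 0.43), '-', '-']
-0.25 ['-', '-', '-', '-', (0.44, 0.49), (0.36, 0.49), (0.42, 0.48), (0.39, 0.44), (0.38, 0.42), '-']
-0.2 ['-', '-', (0.52, 0.56), (0.48, 0.56), (0.47, 0.55), (0.47, 0.52), (0.44, 0.48), (0.41, 0.45), '-', '-']
-0.15 ['-', (0.54, 0.62), (0.53, 0.63), (0.55, 0.6), (0.49, 0.56), (0.46, 0.52), (0.44, 0.46), '-', '-', '-']
-0.1 [(0.57, 0.69), (0.58, 0.69), (0.58, 0.64), (0.54, 0.61), (0.52, 0.55), '-', '-', '-', '-', '-']
-0.05 [(0.68, 0.69), (0.61, 0.69), (0.56, 0.64), '-', '-', '-', '-', '-', '-', '-']
-0.0 ['-', (0.6, 0.68), '-', '-', '-', '-', '-', '-', '-', '-']
0.05 ['-', '-', '-', '-', '-', '-', '-', '-', '-', '-']
0.1 ['-', '-', '-', '-', '-', '-', '-', '-', '-', '-']
0.15 ['-', '-', '-', '-', '-', '-', '-', '-', '-', '-']
```

>>> move_arm(
  motion="0.01 0 0 -0.0015 0; 0.01 0.015 0 -0.0015 0; 0.01 0.03 0 -0.0015 0; 0.01 0.045 0 -0.0015 0; 0.01 0.06 0 -0.0015 0; 0.01 0.06 0 -0.0015 0; 0.01 0.06 0 -0.0015 0",
)

```text
time: 5.72
ee_pos: [0.5735, -0.0378, 0.1983]
ee_rot: [0.0, 0.658, 0.753, -0.0]
force: [0.1, -1.2, -1.1]
grip_width: 0.211
```

```bash
python3 - <<'E'
from h import *
st(); s=read_state(); q=s['ee_pos']-AX; print(q@X,q@Y)
L=.0302+.1155 # TCP behind lip by tip offset - lead (lead 30mm)
z0=s['ee_pos'][2]
w=[]
for th in np.arange(0,1.26,.1):
    y=.1-.18*np.cos(th)+.01*np.sin(th); z=.026+.18*np.sin(th)+.01*np.cos(th)
    # inner edge of 6mm lip
    zi=z-.006*np.sin(th)
    w.append((round(th,2),round((y+.08)*1e3,1),round((zi-.036)*1e3,1)))
print(w)
E
```

```text
t 5.725 p [ 0.5735 -0.0378  0.1983] F [ 0.1  -1.15 -1.12] T [-0.035  0.041 -0.011] g 0.211 q [-0.45  0.53  0.6   1.77 -0.35  0.96  0.42]
-0.00040741466423135843 -0.16544394523304606
[(np.float64(0.0), np.float64(0.0), np.float64(0.0)), (np.float64(0.1), np.float64(1.9), np.float64(17.3)), (np.float64(0.2), np.float64(5.6), np.float64(34.4)), (np.float64(0.3), np.float64(11.0), np.float64(51.0)), (np.float64(0.4), np.float64(18.1), np.float64(67.0)), (np.float64(0.5), np.float64(26.8), np.float64(82.2)), (np.float64(0.6), np.float64(37.1), np.float64(96.5)), (np.float64(0.7), np.float64(48.8), np.float64(109.7)), (np.float64(0.8), np.float64(61.8), np.float64(121.8)), (np.float64(0.9), np.float64(75.9), np.float64(132.5)), (np.float64(1.0), np.float64(91.2), np.float64(141.8)), (np.float64(1.1), np.float64(107.3), np.float64(149.6)), (np.float64(1.2), np.float64(124.1), np.float64(155.8))]
```

>>> move_arm(
  motion="0.01 0 0 -0.005 0; 0.01 0.001 0 -0.013 0; 0.01 0.002 0 -0.022 0; 0.01 0.004 0 -0.031 0; 0.01 0.0056 0 -0.039 0; 0.01 0.008 0 -0.047 0; 0.01 0.011 0 -0.056 0; 0.01 0.014 0 -0.064 0; 0.01 0.018 0 -0.072 0; 0.01 0.022 0 -0.08 0; 0.01 0.027 0 -0.087 0; 0.01 0.027 0 -0.087 0",
)

```text
time: 7.22
ee_pos: [0.5701, -0.0102, 0.2858]
ee_rot: [0.0, 0.658, 0.753, 0.0]
force: [-0.1, 0.7, -2.1]
grip_width: 0.213
```

```bash
cat > cov.py <<'E'
from h import *
st()
a,da=cap('scene','a3'); b,db=cap('top','b3')
A=cv2.resize(a[40:240,150:320],None,fx=2.3,fy=2.3,interpolation=2);B=cv2.resize(b[130:290,110:290],None,fx=2.2,fy=2.2,interpolation=2)
H=max(A.shape[0],B.shape[0]);A,B=[cv2.copyMakeBorder(i,0,H-i.shape[0],0,0,0) for i in(A,B)];cv2.imwrite('pics/c3.png',np.hstack([A,B]))
for n,im,d in(('scene',a,da),('top',b,db)):
    m=(cv2.inRange(cv2.cvtColor(im,cv2.COLOR_BGR2HSV),(70,80,30),(95,255,255))>0)&(d>0); q=pts(n,d)[m]-AX
    y=q@Y;z=q[:,2]; k=z>.06; i=k.nonzero()[0]
    print(n,'zmax',np.percentile(z,[50,98]).round(3),'y range',np.percentile(y[k],[2,98]).round(3))
    # orientation of dominant plane by svd on random-sampled upper points in y,z
    f=np.polyfit(y[k],z[k],1); print('slope angle',np.arctan(f[0]).round(3))
E
python3 cov.py
```

```text
t 7.225 p [ 0.5701 -0.0102  0.2858] F [-0.11  0.74 -2.14] T [ 0.004 -0.069 -0.056] g 0.213 q [-0.54  0.4   0.65  1.71 -0.27  1.12  0.32]
scene zmax [0.221 0.23 ] y range [0.005 0.046]
slope angle -0.526
top zmax [0.174 0.223] y range [0.014 0.16 ]
slope angle -0.503
```

View pics/c3.png

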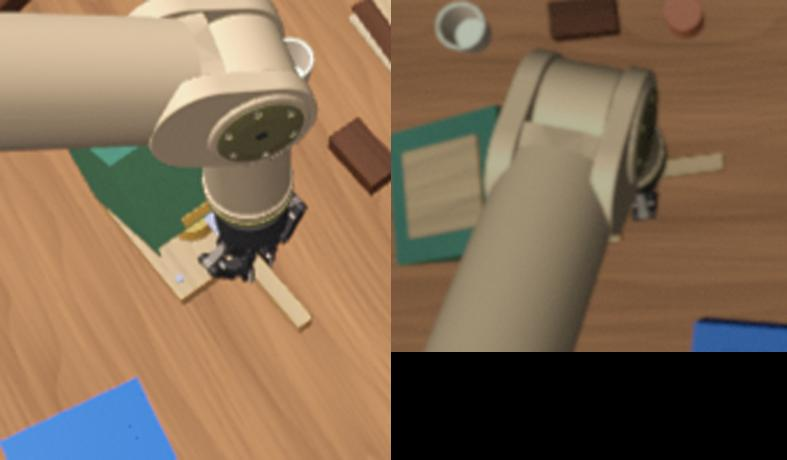

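The cover is up to about 0.5 rad, with the blade under its lip at left crop (205,222).

>>> move_arm(
  motion="0.01 0.005 0 -0.007 0; 0.01 0.01 0 -0.015 0; 0.01 0.016 0 -0.022 0; 0.01 0.022 0 -0.029 0; 0.01 0.035 0 -0.041 0; 0.01 0.042 0 -0.047 0; 0.01 0.049 0 -0.052 0; 0.01 0.064 0 -0.062 0; 0.01 0.08 0 -0.07 0; 0.01 0.09 0 -0.076 0; 0.01 0.097 0 -0.079 0; 0.01 0.097 0 -0.082 0",
)

```text
time: 8.82
ee_pos: [0.5565, 0.0862, 0.3666]
ee_rot: [-0.001, 0.658, 0.753, -0.001]
force: [-0.5, 2.3, -7.8]
grip_width: 0.208
```

```bash
python3 cov.py
```

```text
t 8.825 p [0.5565 0.0862 0.3666] F [-0.46  2.29 -7.78] T [-0.187 -0.179 -0.122] g 0.208 q [-0.72  0.31  0.64  1.63 -0.19  1.27  0.08]
scene zmax [0.217 0.238] y range [0.052 0.162]
slope angle 0.338Traceback (most recent call last):
  File "cov.py", line 9, in <module>
    print(n,'zmax',np.percentile(z,[50,98]).round(3),'y range',np.percentile(y[k],[2,98]).round(3))
                   ~~~~~~~~~~~~~^^^^^^^^^^^
    return _quantile_unchecked(
        a, q, axis, out, overwrite_input, method, keepdims, weights)
    return _ureduce(a,
                    func=_quantile_ureduce_func,
    ...<5 lines>...
                    overwrite_input=overwrite_input,
                    method=method)
    r = func(a, **kwargs)
    result = _quantile(arr,
                       quantiles=q,
    ...<2 lines>...
                       out=out,
                       weights=wgt)
    slices_having_nans = np.isnan(arr[-1, ...])
                                  ~~~^^^^^^^^^
IndexError: index -1 is out of bounds for axis 0 with size 0
```

View pics/c3.png

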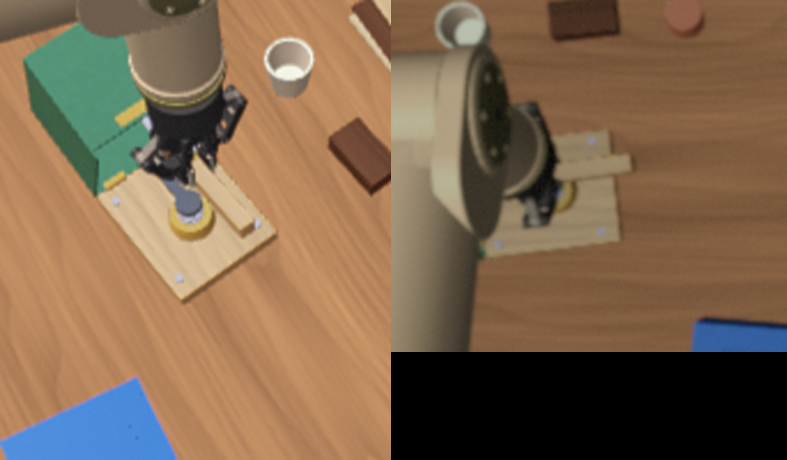

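Left crop: the cover is up past 1 rad, and the boss and hub are exposed at (188,205). The hand is still under the lip. I'll wait briefly and read the force.

>>> move_arm(
  motion="0.01 0 0 0 0; 0.01 0 0 0 0; 0.01 0 0 0 0; 0.01 0 0 0 0",
)

```text
time: 9.43
ee_pos: [0.5569, 0.0852, 0.3671]
ee_rot: [-0.0, 0.658, 0.753, -0.0]
force: [-2.7, 1.2, -5.5]
grip_width: 0.215
```

```bash
python3 - <<'E'
from h import *
st()
a,d=cap('scene','a4')
m=(cv2.inRange(cv2.cvtColor(a,cv2.COLOR_BGR2HSV),(70,80,30),(95,255,255))>0)&(d>0); q=pts('scene',d)[m]-AX
y=q@Y;x=q@X;z=q[:,2]
for y0 in np.arange(.0,.3,.02):
    k=(y>y0)&(y<y0+.02)
    if k.sum()>5: print(round(y0,2),k.sum(),np.percentile(z[k],[5,50,95]).round(3))
g=(cv2.inRange(cv2.cvtColor(a,cv2.COLOR_BGR2HSV),(18,140,120),(30,255,255))>0)&(d>0)
k,l,s,c=cv2.connectedComponentsWithStats(np.uint8(g)); p=pts('scene',d)-AX
for i in range(1,k):
    if s[i,4]>15: r=np.median(p[l==i],0); print(c[i].round(),s[i,4],(r@X).round(3),(r@Y).round(3),r[2].round(3))
E
```

```text
t 9.425 p [0.5569 0.0852 0.3671] F [-2.72  1.24 -5.47] T [-0.09   0.351  0.151] g 0.215 q [-0.72  0.31  0.64  1.63 -0.19  1.27  0.08]
0.04 107 [0.192 0.2   0.205]
0.06 223 [0.202 0.207 0.212]
0.08 298 [0.207 0.213 0.218]
0.1 431 [0.031 0.219 0.225]
0.12 524 [0.036 0.224 0.231]
0.14 304 [0.042 0.233 0.238]
0.16 69 [0.234 0.237 0.241]
[ 87. 111.] 174 -0.288 0.343 0.005
[200. 119.] 18 -0.042 0.1 0.029
[234. 140.] 79 -0.01 -0.02 0.037
```

>>> move_arm(
  motion="0.01 0 0 0.004 0; 0.01 0 0 0.008 0; 0.01 0 0 0.008 0; 0.01 0 0 0.008 0; 0.01 0 0 0.008 0",
)

```text
time: 10.1
ee_pos: [0.557, 0.0853, 0.3594]
ee_rot: [0.0, 0.658, 0.753, 0.0]
force: [-0.9, 0.6, -1.2]
grip_width: 0.209
```

```bash
cat > ang.py <<'E'
from h import *
st()
a,d=cap('scene')
m=(cv2.inRange(cv2.cvtColor(a,cv2.COLOR_BGR2HSV),(70,80,30),(95,255,255))>0)&(d>0); q=pts('scene',d)[m]-AX
y=q@Y;z=q[:,2]
for y0 in np.arange(.0,.34,.02):
    k=(y>y0)&(y<y0+.02)&(z>.1)
    if k.sum()>5: print(round(y0,2),k.sum(),np.percentile(z[k],[5,50,95]).round(3))
E
python3 ang.py
```

```text
t 10.1 p [0.557  0.0853 0.3594] F [-0.89  0.59 -1.18] T [ 0.017 -0.004 -0.04 ] g 0.209 q [-0.72  0.31  0.64  1.64 -0.19  1.26  0.09]
0.1 12 [0.109 0.132 0.169]
0.12 101 [0.199 0.203 0.206]
0.14 137 [0.197 0.201 0.204]
0.16 198 [0.195 0.198 0.202]
0.18 183 [0.193 0.196 0.199]
0.2 94 [0.191 0.193 0.197]
0.22 9 [0.184 0.19  0.193]
```

The cover now rests open: its lip wall slopes by -0.12, which puts it at about 1.69 rad. Next I carry the knife back to its place.

```bash
python3 - <<'E'
from h import *
plan((W(0,-.16,.36),None),([.5225,-.2627,.25],np.radians(10.2)),([.5225,-.2627,.181],np.radians(10.2)))
E
```

```text
-0.1188 0.0003 -0.0007 0
-0.3403 -0.0807 0.1093 -0.044
-0.3403 -0.0807 0.1783 -0.044
```

>>> move_arm(
  motion="0.01 -0.03 0 0 0; 0.01 -0.07 0 0 0; 0.01 -0.119 0 0 0; 0.01 -0.16 -0.015 0.02 -0.01; 0.01 -0.2 -0.03 0.04 -0.02; 0.01 -0.24 -0.045 0.06 -0.03; 0.01 -0.28 -0.06 0.08 -0.04; 0.01 -0.315 -0.072 0.1 -0.044; 0.01 -0.34 -0.0807 0.12 -0.044; 0.01 -0.34 -0.0807 0.14 -0.044; 0.01 -0.34 -0.0807 0.14 -0.044; 0.01 -0.34 -0.0807 0.14 -0.044",
)

```text
time: 11.65
ee_pos: [0.5232, -0.2612, 0.2197]
ee_rot: [0.0, 0.641, 0.768, 0.0]
force: [-0.3, 0.2, -0.1]
grip_width: 0.211
```

```bash
python3 - <<'E'
from h import *
st();plan(([.5225,-.2627,.181],np.radians(10.2)))
E
```

```text
t 11.65 p [ 0.5232 -0.2612  0.2197] F [-0.33  0.21 -0.06] T [ 0.056 -0.029  0.   ] g 0.211 q [-0.1   0.53  0.67  1.73 -0.38  1.02  0.89]
-0.0014 -0.001 0.0387 0.002
```

>>> move_arm(
  motion="0.01 -0.0014 -0.001 0.015 0; 0.01 -0.0014 -0.001 0.03 0; 0.01 -0.0014 -0.001 0.036 0; 0.01 -0.0014 -0.001 0.0385 0; 0.01 -0.0014 -0.001 0.0385 0; 0.01 -0.0014 -0.001 0.0385 0",
)

```text
time: 12.4
ee_pos: [0.5216, -0.2639, 0.181]
ee_rot: [-0.0, 0.641, 0.767, 0.0]
force: [-2.8, 1.2, 5.4]
grip_width: 0.215
```

>>> move_arm(
  motion="0.03 0 0 0 0; 0.05 0 0 0 0; 0.05 0 0 0 0; 0.05 0 0 -0.03 0; 0.05 0 0 -0.07 0; 0.05 0 0 -0.12 0; 0.05 0.05 0 -0.16 0; 0.05 0.11 0 -0.16 0; 0.05 0.17 0 -0.16 0; 0.05 0.17 0.0 -0.16 0; 0.05 0.17 0.0 -0.16 0",
)

```text
time: 13.78
ee_pos: [0.4915, -0.0968, 0.3409]
ee_rot: [0.0, 0.641, 0.767, 0.0]
force: [0.3, -0.6, 0.5]
grip_width: 0.583
```

```bash
python3 - <<'E'
from h import *
st()
a,da=cap('scene','a5'); b,db=cap('top','b5'); np.savez('s5.npz',a=a,da=da,b=b,db=db)
A=cv2.resize(a[40:290,150:330],None,fx=2.2,fy=2.2,interpolation=2);B=cv2.resize(b[130:260,110:290],None,fx=2.2,fy=2.2,interpolation=2)
H=max(A.shape[0],B.shape[0]);A,B=[cv2.copyMakeBorder(i,0,H-i.shape[0],0,0,0) for i in(A,B)];cv2.imwrite('pics/c5.png',np.hstack([A,B]))
E
python3 ang.py|tail -4
```

```text
t 13.775 p [ 0.4915 -0.0968  0.3409] F [ 0.33 -0.64  0.5 ] T [ 0.015  0.038 -0.023] g 0.583 q [-0.51  0.18  0.72  1.82 -0.13  1.18  0.43]
0.18 347 [0.193 0.196 0.199]
0.2 350 [0.19  0.193 0.196]
0.22 325 [0.188 0.191 0.194]
0.24 216 [0.186 0.188 0.191]
```

View pics/c5.png

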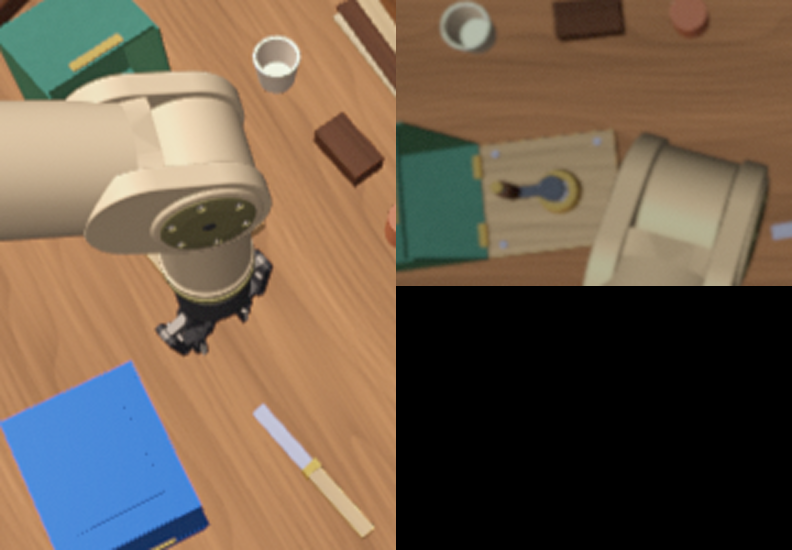

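The knife lies flat at left crop (260,410) to (370,530), and the cover is open. In the top view (right crop) the crank hub is at (552,188) and the dark handle at (500,188).

```bash
python3 - <<'E'
from h import *
s=np.load('s5.npz'); b=s['b'];d=s['db']; p=pts('top',d)
for v,u in((215,181),(215,182)): print(ray('top',u,v,.075),p[v,u])
q=p-AX; x=q@X;y=q@Y;z=q[...,2]
m=(np.hypot(x,y)<.085)&(z>.05)&(z<.17)&(d>0); vv,uu=np.nonzero(m)
for zl,zh in((.055,.07),(.07,.08),(.08,.1),(.1,.115),(.115,.125),(.125,.135),(.135,.16)):
    k=m&(z>zl)&(z<zh); 
    if k.sum()>2: print(zl,k.sum(),np.median(x[k]).round(4),np.median(y[k]).round(4),np.median(z[k]).round(4), (np.median(np.argwhere(k),0)))
# hub: brightness-dark mask ; dump z map
print((z[205:225,148:192]*1e3).astype(int)[::2,::2])
hsv=cv2.cvtColor(b,cv2.COLOR_BGR2HSV)
# brass boss: fit circle at z=.044
g=cv2.inRange(hsv,(15,110,70),(32,255,255)); g[:, :165]=0; g[:,195:]=0; g[:200]=0; g[232:]=0
v,u=np.nonzero(g); w=np.array([ray('top',a,c,.044) for a,c in zip(u,v)]); (c,r)=cv2.minEnclosingCircle(np.float32(w[:,:2]*1000)); print('boss',len(u),c,r)
E
```

```text
[0.55180822 0.12307987 0.075     ] [0.55217403 0.12410321 0.07115311]
[0.55183477 0.12031799 0.075     ] [0.55223803 0.12143499 0.07076029]
0.055 39 -0.0013 0.0032 0.0684 [217. 180.]
0.07 138 -0.0008 0.0063 0.0727 [216. 178.]
0.08 18 -0.0045 0.0387 0.0912 [218. 164.]
0.1 15 -0.0042 0.0386 0.1095 [217. 162.]
0.115 24 -0.005 0.043 0.1215 [217. 159.]
0.125 9 -0.003 0.0433 0.1267 [216. 158.]
0.135 26 -0.0009 0.0473 0.1446 [215.  154.5]
[[ 24  23  21  20  25  19  17  23  22  24  25  23  25  20  22  20  21  20
   20  24  23  21]
 [ 25  22  22  25  19  20  21  22  21  18  25  24  21  20  22  23  28  39
   32  28  16  27]
 [ 31  24  23  23  21  21  25  26  23  22  20  17  25  21  21  39  40  42
   39  43  42  24]
 [ 21  25  21  21  22  24  23  22  21  24  24  20  22  19  73  75  75  71
   65  41  40  36]
 [ 25  23  22 145 145 120 120  21  24  25  20  24  24  70  75  73  70  72
   71  55  42  43]
 [ 27  22 148 143 144 128 119 111  97  73  70  70  70  69  69  75  68  70
   72  60  42  41]
 [ 28  16  22 142 145 128 126 111  96  77  74  68  72  75  74  72  73  69
   68  53  47  44]
 [ 30  21  26  22 124 120 116  99  90  74  71  72  71  69  71  71  66  72
   72  50  41  45]
 [ 32  24  21  22  23  24  21  27  24  23  24  22  21  21  43  74  67  63
   44  46  44  39]
 [ 24  25  22  24  21  22  23  24  22  23  22  26  24  22  45  44  43  42
   42  42  38  36]]
boss 146 (550.4423828125, 121.89936828613281) 28.241249084472656
```

>>> move_arm(
  motion="0.05 -0.06 0 -0.03 0; 0.05 -0.12 0 -0.06 0; 0.05 -0.16 0 -0.06 0; 0.05 -0.16 0 -0.06 0",
)

```text
time: 14.42
ee_pos: [0.5184, -0.2601, 0.401]
ee_rot: [0.001, 0.645, 0.764, -0.002]
force: [-0.5, 0.4, -0.7]
grip_width: 0.581
```

```bash
python3 - <<'E'
from h import *
st()
a,da=cap('scene','a6'); b,db=cap('top','b6'); np.savez('s6.npz',a=a,da=da,b=b,db=db)
A=cv2.resize(a[75:175,185:285],None,fx=3.9,fy=3.9,interpolation=2);B=cv2.resize(b[165:265,125:225],None,fx=3.9,fy=3.9,interpolation=2)
cv2.imwrite('pics/c6.png',np.hstack([A,B]))
for n,im,u0,v0 in(('scene',a,185,75),('top',b,125,165)):
    g=cv2.inRange(cv2.cvtColor(im,cv2.COLOR_BGR2HSV),(15,130,60),(32,255,255)); h=np.zeros_like(g); h[v0:v0+100,u0:u0+100]=g[v0:v0+100,u0:u0+100]
    k,l,s,c=cv2.connectedComponentsWithStats(h); i=1+s[1:,4].argmax(); v,u=np.nonzero(l==i)
    w=np.array([ray(n,x,y,.044) for x,y in zip(u,v)]); c,r=cv2.minEnclosingCircle(np.float32(w[:,:2]*1000)); print(n,'boss',len(u),u.mean(),v.mean(),c,r)
E
```

```text
t 14.425 p [ 0.5184 -0.2601  0.401 ] F [-0.51  0.41 -0.69] T [-0.016  0.028 -0.011] g 0.581 q [-0.2   0.35  0.8   1.53 -0.25  1.36  0.79]
scene boss 41 222.609756097561 101.92682926829268 (577.0380859375, 225.8384552001953) 18.410297393798828
top boss 66 189.1818181818182 218.8181818181818 (549.232666015625, 118.32373809814453) 25.934587478637695
```

View pics/c6.png

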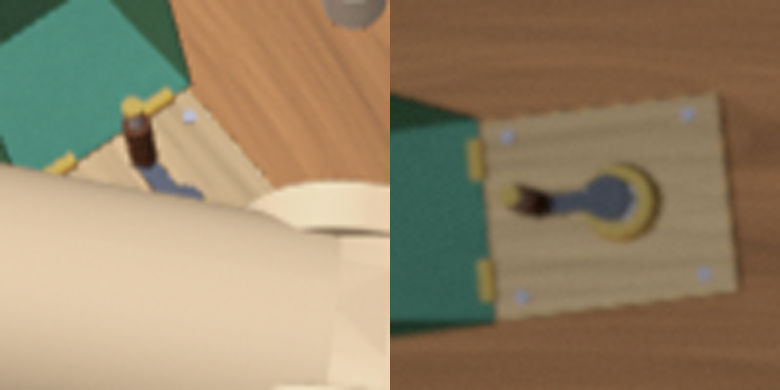

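In the right crop the front corners of the base are at (717,95) and (737,290), the boss centre at about (621,201), the hub at (608,198) and the brass spindle cap at (510,195). In the left crop the cap is at (133,103).

```bash
python3 - <<'E'
from h import *
def pf(w): q=w-AX; return (w*1e3).round(1),(q@X*1e3).round(1),(q@Y*1e3).round(1)
T=lambda u,v:(125+(u-390)/3.9,165+v/3.9)
for nm,c,z in(('c1 (75,-78)',(717,95),.024),('c2 (-75,-78)',(737,290),.024),('boss',(621,201.5),.044),('hub',(608,198),.074),('cap',(510,195),.146),('sleevetop',(529,200),.124)):
    print(nm,*pf(ray('top',*T(*c),z)))
S=lambda u,v:(185+u/3.9,75+v/3.9)
print('cap scene',[pf(ray('scene',*S(133,103),z)) for z in(.14,.146,.15)])
E
```

```text
c1 (75,-78) [632.5  58.4  24. ] 71.0 -78.0
c2 (-75,-78) [487.2  39.2  24. ] -75.7 -77.6
boss [550.1 122.   44. ] -2.3 -4.0
hub [549.8 123.5  74. ] -2.4 -2.4
cap [544.4 169.3 146. ] -1.5 43.7
sleevetop [543.2 163.6 124. ] -3.5 38.2
cap scene [(array([550.5, 175.1, 140. ]), np.float64(5.2), np.float64(48.6)), (array([549.4, 171.5, 146. ]), np.float64(3.6), np.float64(45.2)), (array([548.6, 169. , 150. ]), np.float64(2.6), np.float64(42.9))]
```

```bash
python3 - <<'E'
from h import *
st();plan((W(0,.044,.37),PS),(W(0,.044,.257),PS))
E
```

```text
t 14.525 p [ 0.5194 -0.2557  0.4001] F [ 0.1  -0.09  0.2 ] T [ 0.047 -0.001 -0.013] g 0.584 q [-0.21  0.35  0.8   1.54 -0.25  1.36  0.79]
0.4144 0.1001 0.0299 0.041
0.4144 0.1002 0.1429 0.041
```

>>> move_arm(
  motion="0.05 0.055 0.013 0.003 0.01; 0.05 0.11 0.027 0.006 0.02; 0.05 0.165 0.04 0.01 0.03; 0.05 0.22 0.053 0.015 0.04; 0.05 0.275 0.066 0.02 0.04; 0.05 0.33 0.08 0.023 0.04; 0.05 0.38 0.092 0.026 0.04; 0.05 0.414 0.1 0.03 0.04; 0.05 0.414 0.1 0.03 0.04; 0.05 0.414 0.1 0.03 0.04",
)

```text
time: 15.78
ee_pos: [0.5446, 0.171, 0.3705]
ee_rot: [-0.0, 0.656, 0.754, -0.0]
force: [0.3, -0.7, -0.0]
grip_width: 0.58
```

```bash
python3 - <<'E'
from h import *
st();plan((W(0,.044,.257),PS))
E
```

```text
t 15.775 p [0.5446 0.171  0.3705] F [ 0.31 -0.73 -0.01] T [-0.053  0.005 -0.018] g 0.58 q [-0.84  0.32  0.61  1.6  -0.19  1.28 -0.07]
-0.0013 0.0012 0.1135 0.005
```

>>> move_arm(
  motion="0.05 -0.0013 0.0012 0.04 0.005; 0.05 -0.0013 0.0012 0.08 0.005; 0.05 -0.0013 0.0012 0.105 0.005; 0.05 -0.0013 0.0012 0.1135 0.005; 0.05 -0.0013 0.0012 0.1135 0.005; 0.05 -0.0013 0.0012 0.1135 0.005",
)

```text
time: 16.52
ee_pos: [0.5469, 0.1697, 0.2586]
ee_rot: [0.0, 0.659, 0.752, 0.001]
force: [0.4, 0.0, 0.3]
grip_width: 0.586
```

```bash
python3 - <<'E'
from h import *
st()
for n in('scene','top'):
    im,d=cap(n); p=pts(n,d)-AX; x=p@X;y=p@Y;z=p[...,2]
    k=(np.hypot(x,y)<.1)&(z>.06)&(z<.16)&(d>0); print(n,k.sum())
E
```

```text
t 16.525 p [0.5469 0.1697 0.2586] F [0.4  0.04 0.34] T [ 0.053  0.004 -0.012] g 0.586 q [-0.81  0.43  0.58  1.73 -0.26  1.06 -0.01]
scene 573
top 384
```

>>> move_arm(
  motion="0.01 0 0 0.001 0; 0.01 0 0 0.001 0; 0.01 0 0 0.001 0; 0.01 0 0 0.001 0; 0.01 0 0 0.001 0; 0.01 0 0 0.001 0",
  force=40,
)

```text
time: 17.38
ee_pos: [0.5464, 0.1701, 0.2562]
ee_rot: [0.0, 0.659, 0.753, 0.0]
force: [-0.3, 0.8, 0.3]
grip_width: 0.235
```

```bash
cat > f.py <<'E'
from h import *
st(); s=read_state(); F=s['force']; q=s['ee_pos']-AX; print('press xy',(q@X*1e3).round(1),(q@Y*1e3).round(1),'z',s['ee_pos'][2].round(4),'F press',(F@X).round(2),(F@Y).round(2))
E
python3 f.py
```

```text
t 17.375 p [0.5464 0.1701 0.2562] F [-0.27  0.84  0.33] T [ 0.165 -0.169 -0.023] g 0.235 q [-0.81  0.43  0.57  1.73 -0.26  1.06 -0.01]
press xy 0.5 44.2 z 0.2562 F press -0.16 0.87
```

```bash
cat > hub.py <<'E'
from h import *
def hub(save=None):
    for n in('scene','top'):
        zs=[];N=0
        im,d=cap(n, save and f'{save}_{n}'); p=pts(n,d)-AX; x=p@X+.001;y=p@Y+.002;z=p[...,2]; r=np.hypot(x,y)
        k=(r<.014)&(z>.05)&(z<.085)&(d>0); b=(r>.02)&(r<.028)&(z>.03)&(z<.05)&(d>0)
        print(n,'hub',k.sum(),(np.mean(z[k])*1e3).round(2) if k.sum() else '', 'boss',b.sum(),(np.mean(z[b])*1e3).round(2) if b.sum() else '')
if __name__=='__main__':
    import sys; hub(sys.argv[1] if len(sys.argv)>1 else None)
    import f
E
python3 hub.py
python3 -c "
import numpy as np
p=1.57
for f in np.arange(1.57,2.8,.12)[1:]: print(round(f,2),(.045*(np.sin(f)-np.sin(p))).round(4),(.045*(np.cos(f)-np.cos(p))).round(4))"
```

```text
scene hub 87 71.58 boss 121 40.47
top hub 91 70.58 boss 105 39.9
t 17.475 p [0.5464 0.17   0.2562] F [0.89 1.01 0.21] T [ 0.217 -0.158  0.039] g 0.234 q [-0.81  0.43  0.57  1.73 -0.26  1.06 -0.01]
press xy 0.5 44.2 z 0.2562 F press 1.02 0.88
1.69 -0.0003 -0.0054
1.81 -0.0013 -0.0107
1.93 -0.0029 -0.0159
2.05 -0.0051 -0.0208
2.17 -0.0078 -0.0254
2.29 -0.0111 -0.0297
2.41 -0.0149 -0.0335
2.53 -0.0192 -0.0369
2.65 -0.0238 -0.0397
2.77 -0.0287 -0.042
```

Both cameras see the hub, so I can measure its height directly. Now I turn it backward.

>>> move_arm(
  motion="0.01 -0.0003 -0.0054 0 0; 0.01 -0.0013 -0.0107 0 0; 0.01 -0.0029 -0.0159 0 0; 0.01 -0.0051 -0.0208 0 0; 0.01 -0.0078 -0.0254 0 0; 0.01 -0.0111 -0.0297 0 0; 0.01 -0.0149 -0.0335 0 0; 0.01 -0.0149 -0.0335 0 0",
)

```text
time: 18.48
ee_pos: [0.515, 0.1498, 0.2562]
ee_rot: [0.0, 0.659, 0.752, -0.0]
force: [3.0, -4.3, -0.3]
grip_width: 0.231
```

```bash
python3 hub.py
```

```text
scene hub 92 70.96 boss 117 40.65
top hub 92 71.41 boss 94 39.38
t 18.575 p [0.5152 0.15   0.2561] F [ 3.08 -3.94 -0.02] T [-0.808 -0.756 -0.038] g 0.232 q [-0.83  0.36  0.59  1.83 -0.23  1.03 -0.02]
press xy -33.1 28.5 z 0.2561 F press 2.53 -4.32
```

```bash
cat > circ.py <<'E'
import sys,numpy as np
# commanded press x,y (mm) now; axis; end phi; step
cx,cy,ax,ay,f0,f1,n=map(float,sys.argv[1:8])
for f in np.linspace(f0,f1,int(n)+1)[1:]:
    px,py=ax+45*np.cos(f),ay+45*np.sin(f); print(f'{f:.3f}: {(py-cy)/1e3:.4f} {(px-cx)/1e3:.4f}',end='; ')
print('end cmd',round(px,1),round(py,1))
E
python3 circ.py -33.0 29.3 1.3 -1 2.433 2.85 4
```

```text
2.537: -0.0047 -0.0027; 2.641: -0.0087 -0.0052; 2.746: -0.0129 -0.0072; 2.850: -0.0174 -0.0088; end cmd -41.8 11.9
```

>>> move_arm(
  motion="0.01 -0.0047 -0.0027 0 0; 0.01 -0.0087 -0.0052 0 0; 0.01 -0.0129 -0.0072 0 0; 0.01 -0.0129 -0.0072 0 0",
)

```text
time: 19.08
ee_pos: [0.5095, 0.1364, 0.2561]
ee_rot: [-0.0, 0.659, 0.752, -0.0]
force: [2.6, -2.3, 0.0]
grip_width: 0.24
```

```bash
python3 hub.py; python3 hub.py|head -2; python3 circ.py -40.2 16.4 1.3 -1 2.75 3.23 4
```

```text
scene hub 97 71.53 boss 115 39.94
top hub 91 72.14 boss 84 39.65
t 19.175 p [0.5095 0.1366 0.256 ] F [ 2.2  -2.1   0.01] T [-0.378 -0.629  0.002] g 0.229 q [-0.82  0.34  0.6   1.85 -0.22  1.02  0.  ]
press xy -40.5 16.0 z 0.256 F press 1.9 -2.38
scene hub 97 71.8 boss 117 40.22
top hub 93 71.84 boss 85 39.89
2.870: -0.0053 -0.0019; 2.990: -0.0106 -0.0030; 3.110: -0.0160 -0.0035; 3.230: -0.0214 -0.0033; end cmd -43.5 -5.0
```

```bash
python3 circ.py -40.2 16.4 1.5 -1.1 2.75 4.19 9
```

```text
2.910: -0.0072 -0.0021; 3.070: -0.0143 -0.0032; 3.230: -0.0215 -0.0031; 3.390: -0.0286 -0.0019; 3.550: -0.0354 0.0004; 3.710: -0.0417 0.0038; 3.870: -0.0475 0.0081; 4.030: -0.0524 0.0133; 4.190: -0.0565 0.0192; end cmd -21.0 -40.1
```

>>> move_arm(
  motion="0.01 -0.0036 -0.001 0 0; 0.01 -0.0072 -0.0021 0 0; 0.01 -0.0072 -0.0021 0 0",
)

```text
time: 19.65
ee_pos: [0.5084, 0.1293, 0.2561]
ee_rot: [-0.0, 0.659, 0.752, -0.0]
force: [1.2, -0.1, -0.8]
grip_width: 0.236
```

```bash
python3 hub.py
```

```text
scene hub 90 71.55 boss 111 40.35
top hub 87 71.88 boss 79 39.43
t 19.75 p [0.5084 0.1293 0.2561] F [ 0.92 -0.54 -0.02] T [-0.139 -0.205 -0.024] g 0.233 q [-0.81  0.33  0.6   1.86 -0.22  1.02  0.01]
press xy -42.6 8.9 z 0.2561 F press 0.84 -0.66
```

Not dropped yet. Next step, to 3.07 (a shift of -0.0071 and -0.0011).

>>> move_arm(
  motion="0.01 -0.0035 -0.0007 0 0; 0.01 -0.0071 -0.0011 0 0; 0.01 -0.0071 -0.0011 0 0",
)

```text
time: 20.12
ee_pos: [0.5084, 0.1218, 0.2561]
ee_rot: [-0.0, 0.659, 0.752, -0.0]
force: [0.9, -0.4, -0.7]
grip_width: 0.239
```

```bash
python3 hub.py
```

```text
scene hub 92 72.11 boss 105 40.08
top hub 76 71.8 boss 74 38.98
t 20.225 p [0.5084 0.1219 0.2561] F [ 0.71 -1.35 -0.6 ] T [-0.215 -0.157  0.025] g 0.24 q [-0.8   0.33  0.6   1.86 -0.22  1.02  0.03]
press xy -43.6 1.6 z 0.2561 F press 0.52 -1.44
```

>>> move_arm(
  motion="0.01 -0.0036 0 0 0; 0.01 -0.0072 0.0001 0 0; 0.01 -0.0072 0.0001 0 0",
)

```text
time: 20.6
ee_pos: [0.5095, 0.1148, 0.2562]
ee_rot: [0.0, 0.659, 0.752, -0.0]
force: [0.6, -0.1, -0.3]
grip_width: 0.231
```

```bash
python3 hub.py
```

```text
scene hub 86 71.64 boss 97 39.97
top hub 50 70.48 boss 68 39.39
t 20.7 p [0.5095 0.1148 0.2562] F [ 0.33 -1.93  0.3 ] T [-0.12  -0.057  0.005] g 0.239 q [-0.79  0.33  0.61  1.86 -0.22  1.02  0.04]
press xy -43.4 -5.6 z 0.2562 F press 0.07 -1.96
```

>>> move_arm(
  motion="0.01 -0.0036 0.0005 0 0; 0.01 -0.0071 0.0012 0 0; 0.01 -0.0071 0.0012 0 0",
)

```text
time: 21.08
ee_pos: [0.5118, 0.1078, 0.2562]
ee_rot: [0.0, 0.659, 0.752, -0.0]
force: [1.1, -0.7, -0.3]
grip_width: 0.234
```

```bash
python3 hub.py
```

```text
scene hub 59 67.07 boss 90 39.96
top hub 22 64.91 boss 60 38.51
t 21.175 p [0.5117 0.108  0.2562] F [ 1.04 -0.69  0.13] T [-0.154 -0.155 -0.012] g 0.231 q [-0.78  0.33  0.61  1.86 -0.22  1.02  0.06]
press xy -42.1 -12.7 z 0.2562 F press 0.94 -0.82
```

The hub has begun to fall (71.7 to 67 mm). One smaller step back to complete the drop.

>>> move_arm(
  motion="0.01 -0.0022 0.0006 0 0; 0.01 -0.0043 0.0013 0 0; 0.01 -0.0043 0.0013 0 0",
)

```text
time: 21.55
ee_pos: [0.5135, 0.1043, 0.2562]
ee_rot: [-0.0, 0.659, 0.753, -0.0]
force: [1.0, 0.3, 0.6]
grip_width: 0.235
```

```bash
python3 hub.py; python3 hub.py|head -2
```

```text
scene hub 41 67.48 boss 89 39.7
top hub 10 62.45 boss 51 38.33
t 21.65 p [0.5135 0.1043 0.2562] F [-0.19  1.05 -0.09] T [ 0.19   0.001 -0.004] g 0.234 q [-0.77  0.33  0.61  1.86 -0.22  1.02  0.07]
press xy -40.9 -16.6 z 0.2562 F press -0.05 1.06
scene hub 46 67.29 boss 86 39.75
top hub 9 63.47 boss 49 38.97
```

```bash
python3 - <<'E'
from h import *
a,d=cap('scene','a7');b,e=cap('top')
for n,dd in(('scene',d),('top',e)):
    p=pts(n,dd)-AX; x=p@X-.0015;y=p@Y+.0011;z=p[...,2]; k=(np.hypot(x,y)<.016)&(z>.03)&(z<.1)&(dd>0)
    print(n,np.histogram(z[k]*1e3,bins=np.arange(40,100,3))[0])
A=cv2.resize(a[75:175,185:285],None,fx=3.9,fy=3.9,interpolation=2);B=cv2.resize(b[165:265,125:225],None,fx=3.9,fy=3.9,interpolation=2)
cv2.imwrite('pics/c7.png',np.hstack([A,B]))
E
```

```text
scene [ 1  7  8  2  1  1  1  4  7 25 15  0  0  0  0  0  0  0  0]
top [5 8 3 1 0 2 1 4 0 2 0 0 0 0 0 0 0 0 0]
```

View pics/c7.png

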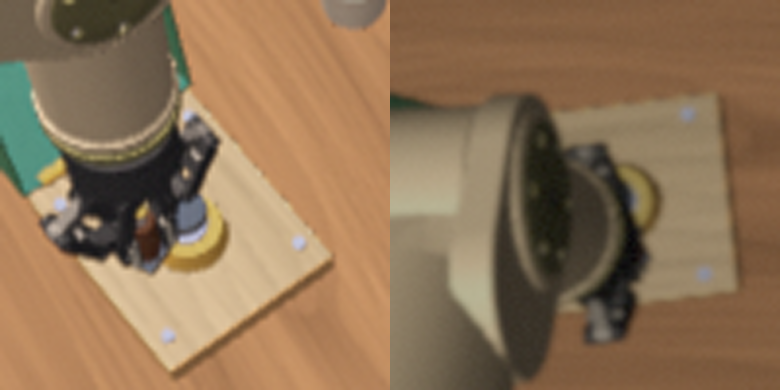

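Left crop: the crank handle is in the jaws at (150,235), with the hub at (190,215) sitting lower in the boss. I'll turn forward to the starting angle, where the view of the hub is clear, and compare its height there.

```bash
python3 circ.py -40.8 -16.5 1.4 -1 3.49 1.583 12; python3 circ.py  0.9 44 1.4 -1 1.583 -0.05 10
```

```text
3.331: 0.0070 -0.0020; 3.172: 0.0141 -0.0028; 3.013: 0.0213 -0.0024; 2.854: 0.0282 -0.0010; 2.695: 0.0349 0.0016; 2.537: 0.0411 0.0052; 2.378: 0.0466 0.0097; 2.219: 0.0514 0.0150; 2.060: 0.0552 0.0211; 1.901: 0.0581 0.0276; 1.742: 0.0598 0.0345; 1.583: 0.0605 0.0417; end cmd 0.9 44.0
1.420: -0.0005 0.0073; 1.256: -0.0022 0.0144; 1.093: -0.0050 0.0212; 0.930: -0.0089 0.0274; 0.766: -0.0138 0.0329; 0.603: -0.0195 0.0376; 0.440: -0.0258 0.0412; 0.277: -0.0327 0.0438; 0.113: -0.0399 0.0452; -0.050: -0.0472 0.0454; end cmd 46.3 -3.2
```

>>> move_arm(
  motion="0.01 0.007 -0.002 0 0; 0.01 0.0141 -0.0028 0 0; 0.01 0.0213 -0.0024 0 0; 0.01 0.0282 -0.001 0 0; 0.01 0.0349 0.0016 0 0; 0.01 0.0411 0.0052 0 0; 0.01 0.0466 0.0097 0 0; 0.01 0.0514 0.015 0 0; 0.01 0.0552 0.0211 0 0; 0.01 0.0581 0.0276 0 0; 0.01 0.0598 0.0345 0 0; 0.01 0.0605 0.0417 0 0",
)

```text
time: 23.35
ee_pos: [0.5471, 0.1702, 0.2561]
ee_rot: [-0.0, 0.658, 0.753, -0.0]
force: [-1.2, -1.4, -0.4]
grip_width: 0.234
```

```bash
python3 hub.py; python3 hub.py|head -2
```

```text
scene hub 82 64.8 boss 116 40.36
top hub 82 63.82 boss 111 39.57
t 23.45 p [0.5477 0.1702 0.2563] F [ 2.56  0.96 -0.37] T [ 0.221 -0.303 -0.044] g 0.234 q [-0.81  0.43  0.57  1.73 -0.27  1.06 -0.01]
press xy 1.8 44.2 z 0.2563 F press 2.66 0.61
scene hub 81 65.08 boss 120 40.95
top hub 84 64.5 boss 112 39.96
```

The hub now reads 6.5 to 7 mm lower at the same angle, so the bolt has started. Completing the turn.

```bash
python3 circ.py  0.9 44 1.4 -1 1.583 -0.3 12; python3 circ.py 44.4 -14.3 1.4 -1 -.3 -2.1 11;python3 circ.py -21.3 -39.8 1.4 -1 -2.1 -2.98 6
```

```text
1.426: -0.0005 0.0070; 1.269: -0.0020 0.0139; 1.112: -0.0046 0.0204; 0.955: -0.0083 0.0265; 0.798: -0.0128 0.0319; 0.641: -0.0181 0.0366; 0.485: -0.0240 0.0403; 0.328: -0.0305 0.0431; 0.171: -0.0374 0.0448; 0.014: -0.0444 0.0455; -0.143: -0.0514 0.0450; -0.300: -0.0583 0.0435; end cmd 44.4 -14.3
-0.464: -0.0068 -0.0028; -0.627: -0.0131 -0.0066; -0.791: -0.0187 -0.0114; -0.955: -0.0234 -0.0170; -1.118: -0.0272 -0.0233; -1.282: -0.0298 -0.0302; -1.445: -0.0313 -0.0374; -1.609: -0.0317 -0.0447; -1.773: -0.0308 -0.0520; -1.936: -0.0287 -0.0591; -2.100: -0.0255 -0.0657; end cmd -21.3 -39.8
-2.247: 0.0037 -0.0055; -2.393: 0.0082 -0.0103; -2.540: 0.0133 -0.0144; -2.687: 0.0190 -0.0177; -2.833: 0.0251 -0.0202; -2.980: 0.0316 -0.0217; end cmd -43.0 -8.2
```

>>> move_arm(
  motion="0.01 -0.0005 0.007 0 0; 0.01 -0.002 0.0139 0 0; 0.01 -0.0046 0.0204 0 0; 0.01 -0.0083 0.0265 0.001 0; 0.01 -0.0128 0.0319 0.001 0; 0.01 -0.0181 0.0366 0.001 0; 0.01 -0.024 0.0403 0.002 0; 0.01 -0.0305 0.0431 0.002 0; 0.01 -0.0374 0.0448 0.002 0; 0.01 -0.0444 0.0455 0.002 0; 0.01 -0.0514 0.045 0.002 0; 0.01 -0.0583 0.0435 0.002 0",
)

```text
time: 25.05
ee_pos: [0.5975, 0.1173, 0.2541]
ee_rot: [-0.0, 0.659, 0.753, -0.0]
force: [-1.7, 2.4, -0.4]
grip_width: 0.234
```

```bash
python3 hub.py
```

```text
scene hub 77 62.96 boss 113 40.22
top hub 40 61.65 boss 92 39.32
t 25.15 p [0.5973 0.1162 0.254 ] F [-2.09 -1.86 -0.59] T [-0.295  0.322  0.015] g 0.235 q [-0.67  0.51  0.58  1.63 -0.3   1.09  0.12]
press xy 43.8 -16.0 z 0.254 F press -2.32 -1.57
```

>>> move_arm(
  motion="0.01 -0.0068 -0.0028 0 0; 0.01 -0.0131 -0.0066 0 0; 0.01 -0.0187 -0.0114 0 0; 0.01 -0.0234 -0.017 0 0; 0.01 -0.0272 -0.0233 0.001 0; 0.01 -0.0298 -0.0302 0.001 0; 0.01 -0.0313 -0.0374 0.001 0; 0.01 -0.0317 -0.0447 0.001 0; 0.01 -0.0308 -0.052 0.001 0; 0.01 -0.0287 -0.0591 0.001 0; 0.01 -0.0255 -0.0657 0.001 0",
)

```text
time: 26.52
ee_pos: [0.5357, 0.0838, 0.2534]
ee_rot: [0.0, 0.659, 0.752, 0.0]
force: [4.1, 4.3, -1.4]
grip_width: 0.238
```

```bash
python3 f.py
```

```text
t 26.525 p [0.5357 0.0838 0.2534] F [ 4.13  4.32 -1.4 ] T [ 0.88  -0.732 -0.105] g 0.238 q [-0.71  0.38  0.6   1.81 -0.25  1.03  0.13]
press xy -21.6 -39.8 z 0.2534 F press 4.67 3.73
```

>>> move_arm(
  motion="0.01 0.0037 -0.0055 0 0; 0.01 0.0082 -0.0103 0 0; 0.01 0.0133 -0.0144 0 0; 0.01 0.019 -0.0177 0 0; 0.01 0.0251 -0.0202 0 0; 0.01 0.0316 -0.0217 0 0; 0.01 0.0316 -0.0217 0 0; 0.01 0.0316 -0.0217 0 0",
)

```text
time: 27.52
ee_pos: [0.5101, 0.1126, 0.2531]
ee_rot: [-0.0, 0.658, 0.753, -0.0]
force: [2.4, 3.1, -1.6]
grip_width: 0.236
```

```bash
python3 - <<'E'
import f
from h import *
s=f.s;q=s['ee_pos']-AX; x,y=q@X*1e3-1.3,q@Y*1e3+1; print('r',np.hypot(x,y),'phi',np.arctan2(y,x),'turn',3.42-np.arctan2(y,x))
a,d=cap('scene','a8');b,e=cap('top','b8')
for n,dd in(('scene',d),('top',e)):
    p=pts(n,dd)-AX; xx=p@X-.0013;yy=p@Y+.001;z=p[...,2]; k=(np.hypot(xx,yy)<.016)&(z>.03)&(z<.1)&(dd>0)
    print(n,np.histogram(z[k]*1e3,bins=np.arange(40,100,3))[0])
cv2.imwrite('pics/c8.png',np.hstack([cv2.resize(a[20:300,140:400],None,fx=1.5,fy=1.5,interpolation=2),cv2.resize(b[60:340,110:370],None,fx=1.5,fy=1.5,interpolation=2)]))
E
```

```text
t 27.525 p [0.5101 0.1126 0.2531] F [ 2.35  3.11 -1.56] T [ 0.635 -0.709 -0.061] g 0.236 q [-0.78  0.33  0.6   1.87 -0.22  1.01  0.05]
press xy -43.2 -7.9 z 0.2531 F press 2.75 2.77
r 45.0210340701168 phi -2.9867174584558214 turn 6.406717458455821
scene [ 4  6  0  4  4  9 47 23  4  0  0  0  0  0  0  0  0  0  0]
top [ 4  7  0  2  4 17 22  1  0  0  0  0  0  0  0  0  0  0  0]
```

View pics/c8.png

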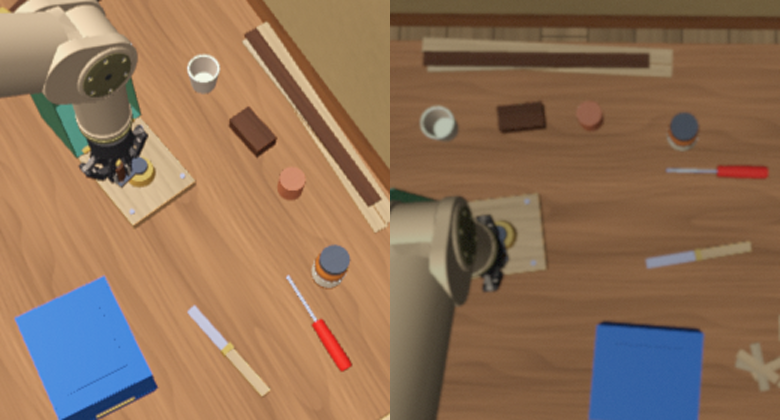

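All the other things are where they were, the knife lies flat, and the handle is in the jaws at left crop (122,170). Last, a check of stillness and of the cover before handing in.

>>> move_arm(
  motion="0.01 0 0 0 0; 0.01 0 0 0 0; 0.01 0 0 0 0; 0.01 0 0 0 0",
)

```text
time: 28.12
ee_pos: [0.5101, 0.1123, 0.2531]
ee_rot: [-0.0, 0.659, 0.753, -0.0]
force: [2.3, 2.8, 0.0]
grip_width: 0.232
```

```bash
python3 ang.py; python3 f.py; python3 -c "
from h import *
env.sign_off(); st()"
```

```text
t 28.125 p [0.5101 0.1123 0.2531] F [2.26 2.81 0.02] T [ 0.581 -0.626  0.091] g 0.232 q [-0.78  0.33  0.6   1.87 -0.22  1.01  0.05]
0.1 13 [0.106 0.131 0.166]
t 28.175 p [0.5101 0.1123 0.2531] F [ 2.92  3.03 -0.51] T [ 0.531 -0.599  0.02 ] g 0.236 q [-0.78  0.33  0.6   1.87 -0.22  1.01  0.05]
press xy -43.1 -8.2 z 0.2531 F press 3.3 2.61
the job is handed in; nothing more can be done
the job is handed in; nothing more can be done
```

The job is done and handed in at about 28 s, inside the 72 s limit.

- **Cover:** I slipped the knife under the lip and levered the cover up and over. It then fell open to about 1.69 rad, close to its 1.7 stop.
- **Knife:** It was laid back flat where it had been lying.
- **Bolt:** I turned the crank backward until the hub dropped, which happened at bolt_turn of about 0.0 to 0.2. Then I turned it forward to about 6.41, roughly one full turn past the drop. The jaws still hold the handle, and it was still for the last 0.6 s.

**Last checks:**
- **Bolt depth:** The hub read about 8 to 9 mm lower than right after the drop, which fits one 8 mm pitch.
- **Bystanders:** In the last picture the cup, wood block, spool, jar and screwdriver look undisturbed. The tin was outside that crop, so it was not rechecked.

**Checks that were weak or disagreed:**
- **Hub height:** Readings carry a bias of several mm. At the same crank angle before and after the drop they differed by 6.5 to 7 mm, not the full 8.
- **Place of the drop:** It is known only to about ±0.1 rad.
- **Cover at the end:** The arm hid it from the scene camera, so that last measurement did not work. It was last measured open just after the knife was laid down; in later pictures its visible part still looked open.
- **Handle force:** A sideways force of about 4 N on the handle remained at the end.

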